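Load three cassettes into the sampler carrier with the dispenser lever

ROBOT

A 6-joint arm with a two-finger parallel gripper is mounted at the origin on the work surface. World frame = base frame: x ahead of the robot, y to its left, z up, the work surface at z = 0. Lengths are in m, angles in rad, forces in N, time in s.
With the tool pointing down it reaches from about 0.375 to 0.925 m from the base axis. Payload 5.7 kg.
Tool frame: the origin (TCP) lies at the very end of the fingers, on their centre line; the grasp point (between the pads) lies 19 mm behind it; z points along the fingers, y is the line along which they close (so a half turn about z gives the same grasp; the last joint's range is limited). The gripper opens to 88 mm and grips with 3 to 60 N. Pads are 20 mm wide; open, the fingers measure 115 mm over their backs; the gripper's body (75 mm by 178 mm) begins 61 mm behind the grasp point.
Start: joints at [1.048, 0.359, 1.51, -0, 1.272, -0.115], TCP at [0.238, 0.551, 0.223] pointing down, gripper open.
Joint ranges: [-2.97, 2.97], [-1.01, 2.36], [0.21, 2.38], [-0.96, 4.11], [0.2, 2.71], [-2.98, 2.98]. Speed limits (rad/s): [2.39, 2.39, 3.14, 3.14, 3.14, 3.14].

INTERFACE

Orientations are given as a unit quaternion [w, x, y, z].
In Python, from station import robot gives the robot as it stands.
- The arm moves only by the shell command python3 -m pendant 'ROWS' [FORCE]. ROWS is JSON, a list of rows, each a list of 5 numbers: the shift along the tool's x, y, z scaled (see below), then the turn about the tool's z scaled (see below), then the closure, from 0 (fully open) to 1 (shut). In form: [[tx, ty, tz, roll, gripper], ...]. A call has 1 to 5 rows; each row shifts and turns the commanded pose from where the row before left it, along the tool's axes as they then stand; what a row does not reach is not made up. The controller multiplies each number of a shift by 40 mm and each number of a turn by 120 degrees. A row lasts 1/12 s, in which the tool goes at most 41.7 mm and 7.16 degrees, less where a joint would pass 70% of its speed; a pose out of reach is approached as far as the arm can. A call with a number of a shift or a turn outside -1 to 1 is refused whole. A call with a gripper value outside its range is refused whole. The fingers move at their own pace and stop on an object; FORCE is the grip in N (left out, the last holds). Time passes only in rows, so rows that do not move let the fingers close. It gives the time, the measured TCP pose, the force, the opening and the grip force at its end, in the units of the state.
- robot.sense(): the state, without advancing time (a new reading comes with each control period).
- robot.capture(name): name is "scene" or "top" or "wrist"; returns a dict with "frame" (384x512x3 uint8, blue, green, red), "range_z" (384x512 float32, m along the optical axis (not along the pixel's ray), 0 where there is no reading), "mtx" (3x3 intrinsics, pixels), "world_to_cam" (4x4, takes a point from world to camera coordinates). Camera axes: x right, y up, looking along -z (the intrinsics and any distortion apply to the point x, -y, -z); pixel columns grow to the right and rows downward; lengths in m; the calibration is good to about 2 mm. A picture is of the moment at which its call begins.
- robot.hand_in(): hands the job in; it is judged then, once.
The state is a dict: "time_s": time; "q": joint angles; "joint_velocities": joint speeds; "joint_torque": joint torques, N m; "eef_pos": TCP position; "eef_rot": TCP orientation; "ft_force": force on the tool from outside, world axes, zero at the start; "wrist_torque": the same for the moment, N m; "opening": finger opening in m; "gripper_force": force on a finger pad.
Only numpy, scipy, OpenCV 4.12 (cv2) and the standard library are available. Lean on these libraries where they do the work, as an engineer would, in place of code of your own. Each camera call takes 0.05 s, during which the arm holds its last target. There are 200 camera calls.

TASK

Set the empty blue carrier on the bench with its open mouth square against the cassette dispenser's outlet and let go of it. Then press the dispenser's red lever fully down and let it come fully back up, exactly three times, so that three cassettes lie flat in the carrier and the rest stay in the magazine. Leave the carrier standing at the outlet and the other things on the bench alone.

Things in the scene. Friction and masses are not known exactly. Their poses are not given: they have to be found in the camera images.
- carrier_grip (a point): Loose carrier: blue channel tray, 210 mm long (y), 78 mm wide, walls 24 mm high, about 0.6 kg. This point: centre of its yellow handle bar, 62 mm above the underside, midway along the tray. Bar: 14 mm wide (x), 14 high, 100 long (along y), on two thin steel arches 45 mm either side of this point; free space under it down to the tray floor. +y points to the open mouth, -y to the closed end.
- carrier_mouth (a point): Middle of the floor's edge at the carrier's open mouth, on top of the 6 mm thick floor, 105 mm from carrier_grip along +y; same axes. The channel is 72 mm wide inside; at the mouth the walls flare to 90 mm outside.
- outlet (a point): Outlet of the fixed dispenser: middle of its deck's edge, on top of the aluminium deck, 8 mm above the bench. -y points straight out (the way cassettes leave), +y towards the lever, z up. With the carrier in place its y axis is parallel to this y axis and carrier_mouth is at this point with at most a few mm of gap, 2 mm lower. No guides: the mouth just butts against the 110 mm wide deck edge.
- magazine (a point): Axis of the white magazine tower (70 x 70 mm, top 120 mm above the bench), on the deck under the stack of cassettes, 36 mm from outlet along its +y. Same axes as outlet. The tower's wall stands almost over the outlet edge.
- lever_pad (a point): Middle of the upper face of the red pad (70 mm in x, 54 mm along the lever) at the free end of the sprung lever, on the dispenser's +y side. Pressed straight down it goes from 150 mm above the bench at rest (sloping 16 deg, outer end higher) to 67 mm fully down, shifting about 8 mm sideways on the way. Takes about 5 N at first, 9 N at the end, more if pressed fast or struck, then a firm stop. Free space below the pad.
- lever_pivot (a point): Pivot of the lever, 100 mm above the bench, about 142 mm horizontally from the pad; its axis is the dispenser's x. Same axes as outlet. The beige housing below it is 60 mm high.
- lever (a joint): Lever angle, rad: 0 at rest (up), 0.56 fully down; springs up in about 0.6 s when let go. A full stroke drives a pusher 92 mm through the foot of the magazine and pushes the lowest cassette out of the outlet; with the lever fully up again the next one drops. Each new cassette pushes the earlier ones along the carrier. A short stroke leaves a cassette half out.
- c1 (a point): Centre of cassette 1 of the stack of five (1 lowest at the start): white square box 60 x 60 x 18 mm with a green label, 40 g, z up.
- c2 (a point): Centre of cassette 2 of the stack of five (1 lowest at the start): white square box 60 x 60 x 18 mm with a green label, 40 g, z up.
- c3 (a point): Centre of cassette 3 of the stack of five (1 lowest at the start): white square box 60 x 60 x 18 mm with a green label, 40 g, z up.
- c4 (a point): Centre of cassette 4 of the stack of five (1 lowest at the start): white square box 60 x 60 x 18 mm with a green label, 40 g, z up.
- c5 (a point): Centre of cassette 5 of the stack of five (1 lowest at the start): white square box 60 x 60 x 18 mm with a green label, 40 g, z up.
- amber_bottle: Bystander, loose, to be left alone: brown glass bottle with a white cap, 72 mm diameter, 140 mm high. Origin: centre of its underside.
- beaker: Bystander, loose, to be left alone: clear glass beaker, 68 mm diameter, 85 mm high. Origin: centre of its underside.
- wash_bottle: Bystander, loose, to be left alone: white plastic bottle with a blue cap, 64 mm diameter, 150 mm high. Origin: centre of its underside.
- mouse: Bystander, loose, to be left alone: black computer mouse, 100 x 60 mm, 34 mm high, on a white mat. Origin: centre of its underside.
- jar: Bystander, loose, to be left alone: white jar with a green cap, 72 mm diameter, 75 mm high. Origin: centre of its underside.
- tip_box: Bystander, loose, to be left alone: orange closed box, 85 x 120 mm, 55 mm high. Origin: centre of its underside.
Things that resemble listed ones, but are neither listed nor needed, are in the scene too. Several things look just like the part that bears carrier_grip: the one meant starts farthest to the robot's left.

How it is judged:
On the way, in this order (a step that is already met when the one before it is completed fails the run):
1. the empty carrier stands on the bench, released, its mouth square against the outlet, before any cassette has been pushed out (x of carrier_mouth in the frame of outlet between -0.008 and 0.008 m and y of carrier_mouth in the frame of outlet between -0.012 and 0.004 m and z of carrier_mouth in the frame of outlet between -0.008 and 0.004 m and angle between the y axis of carrier_grip and the y axis of outlet, either way round below 0.1 rad and horizontal distance between c1 and magazine below 0.012 m and value of joint lever below 0.06 rad and contact force between the fingers and carrier below 0.2 N), for 0.2 s.
2. the lever is pressed fully down for the first time (value of joint lever above 0.5 rad), for 0.02 s.
3. the lever is fully back up and the first cassette lies in the carrier, the next one still in the magazine (value of joint lever below 0.05 rad and x of c1 in the frame of carrier_grip between -0.012 and 0.012 m and y of c1 in the frame of carrier_grip between -0.08 and 0.08 m and z of c1 in the frame of carrier_grip between -0.053 and -0.041 m and angle between c1's own z axis and vertical below 0.1 rad and horizontal distance between c2 and magazine below 0.012 m), for 0.1 s.
4. the lever is pressed fully down for the second time (value of joint lever above 0.5 rad), for 0.02 s.
5. the lever is fully back up and the second cassette lies in the carrier, the next one still in the magazine (value of joint lever below 0.05 rad and x of c2 in the frame of carrier_grip between -0.012 and 0.012 m and y of c2 in the frame of carrier_grip between -0.08 and 0.08 m and z of c2 in the frame of carrier_grip between -0.053 and -0.041 m and angle between c2's own z axis and vertical below 0.1 rad and horizontal distance between c3 and magazine below 0.012 m), for 0.1 s.
6. the lever is pressed fully down for the third time (value of joint lever above 0.5 rad), for 0.02 s.
7. the lever is fully back up and the third cassette lies in the carrier, the next one still in the magazine (value of joint lever below 0.05 rad and x of c3 in the frame of carrier_grip between -0.012 and 0.012 m and y of c3 in the frame of carrier_grip between -0.08 and 0.08 m and z of c3 in the frame of carrier_grip between -0.053 and -0.041 m and angle between c3's own z axis and vertical below 0.1 rad and horizontal distance between c4 and magazine below 0.012 m), for 0.1 s.
At the end, for the whole second after the job is handed in: The lever is up (below 0.05 rad); cassettes 1 to 3 lie flat in the carrier's channel, all but at most 5 mm inside its mouth; cassettes 4 and 5 are still in the magazine; the carrier is released, at rest on the bench, its mouth within 20 mm of the outlet, 12 mm sideways and 0.14 rad of square (all of step 7 and x of carrier_mouth in the frame of outlet between -0.012 and 0.012 m and y of carrier_mouth in the frame of outlet between -0.02 and 0.004 m and z of carrier_mouth in the frame of outlet between -0.008 and 0.004 m and angle between the y axis of carrier_grip and the y axis of outlet, either way round below 0.14 rad and x of c1 in the frame of carrier_grip between -0.012 and 0.012 m and y of c1 in the frame of carrier_grip between -0.08 and 0.08 m and z of c1 in the frame of carrier_grip between -0.053 and -0.041 m and angle between each of c1, c2's own z axis and vertical below 0.1 rad and x of c2 in the frame of carrier_grip between -0.012 and 0.012 m and y of c2 in the frame of carrier_grip between -0.08 and 0.08 m and z of c2 in the frame of carrier_grip between -0.053 and -0.041 m and horizontal distance between c5 and magazine below 0.012 m and linear speed of carrier below 0.01 m/s); the robot touches nothing.
It fails at once if a fourth cassette is pushed out of the magazine (horizontal distance between any of c4, c5 and magazine above 0.025 m).
It fails at once if a bystander is shoved more than 40 mm or knocked over (distance of any of amber_bottle, beaker, wash_bottle, mouse, jar, tip_box from where it was at the start of the episode above 0.04 m or angle between any of amber_bottle, beaker, wash_bottle, mouse, jar, tip_box's own z axis and vertical above 0.6 rad).
It also fails if it takes over 61 s, if anything falls off the work surface, if the arm or the gripper's body presses on something with over 40 N, if the wrist force passes 120 N, or if a joint passes its speed limit or range.

## Working session

There is one attempt and no reset: what is moved stays moved. The work goes in short steps, Python scripts to look and compute and a shell command to move; the robot and the scene stay as the last step left them, time stands still between calls to the robot, and variables do not carry over. Pictures are saved under pics/ and viewed, at most 10 in all, crops included, and the job is handed in when it is done.

```bash
ls; mkdir -p pics; cat > h.py <<'E'
import numpy as np, cv2
from station import robot
def cap(n):
    c=robot.capture(n); np.savez(f'/tmp/{n}.npz',**c); return c
def load(n): return dict(np.load(f'/tmp/{n}.npz'))
def pts(c):
    "world point for every pixel from depth"
    z=c['range_z']; K=c['mtx']; v,u=np.mgrid[:z.shape[0],:z.shape[1]]
    X=np.stack([(u-K[0,2])/K[0,0]*z,-(v-K[1,2])/K[1,1]*z,-z],-1)
    T=np.linalg.inv(c['world_to_cam']); return X@T[:3,:3].T+T[:3,3]
def ray(c,u,v,h):
    K=c['mtx'];T=np.linalg.inv(c['world_to_cam'])
    d=T[:3,:3]@np.array([(u-K[0,2])/K[0,0],-(v-K[1,2])/K[1,1],-1]);o=T[:3,3]
    return o+d*(h-o[2])/d[2]
def proj(c,p):
    q=c['world_to_cam']@np.append(p,1);K=c['mtx']
    return K[0,0]*q[0]/-q[2]+K[0,2],K[1,1]*-q[1]/-q[2]+K[1,2]
E
python3 - <<'E'
from h import *
a=cap('top');b=cap('scene')
cv2.imwrite('pics/1.png',cv2.resize(a['frame'],(800,600)));cv2.imwrite('pics/2.png',cv2.resize(b['frame'],(800,600)))
print(a['mtx'],a['world_to_cam']); s=robot.sense();print({k:np.round(v,3) for k,v in s.items()})
E
```

```text
pics
[[383.7388833    0.         256.05567814]
 [  0.         383.7388833  188.95616221]
 [  0.           0.           1.        ]] [[-0.02146771 -0.99975939 -0.00450603 -0.0303012 ]
 [ 0.99184795 -0.02186363  0.12553739 -0.53218074]
 [-0.1256057  -0.00177429  0.99207866 -1.19327423]
 [ 0.          0.          0.          1.        ]]
{'time_s': np.float64(0.1), 'q': array([ 1.048,  0.359,  1.511, -0.   ,  1.273, -0.115]), 'joint_velocities': array([-0.   , -0.004, -0.001,  0.002, -0.001,  0.001]), 'joint_torque': array([-0.0000e+00, -5.1636e+01, -2.7141e+01,  6.8000e-02,  2.8000e-02,
       -0.0000e+00]), 'eef_pos': array([0.238, 0.55 , 0.222]), 'eef_rot': array([-0.   ,  0.202,  0.979, -0.001]), 'ft_force': array([-0.137,  0.216, -0.143]), 'wrist_torque': array([ 0.04 ,  0.014, -0.003]), 'gripper_force': np.float64(0.0), 'opening': np.float64(0.088)}
```

View pics/1.png

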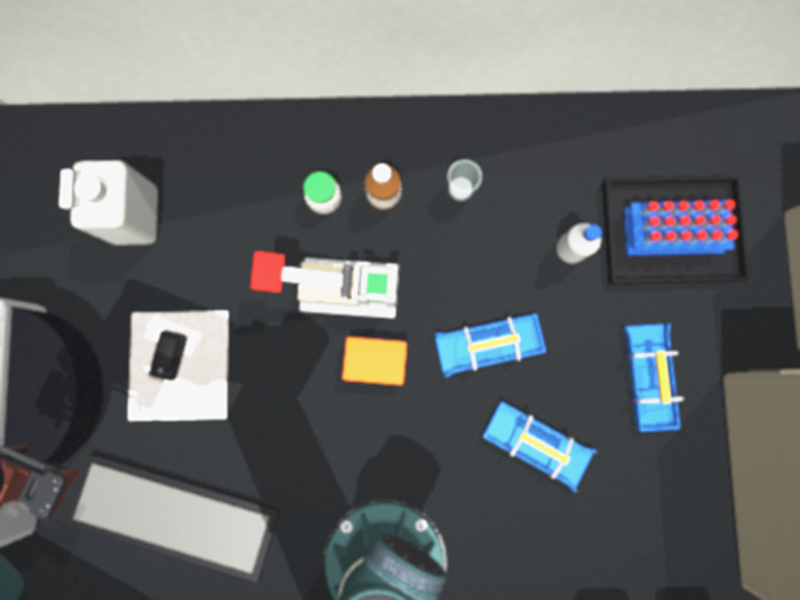

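View pics/2.png

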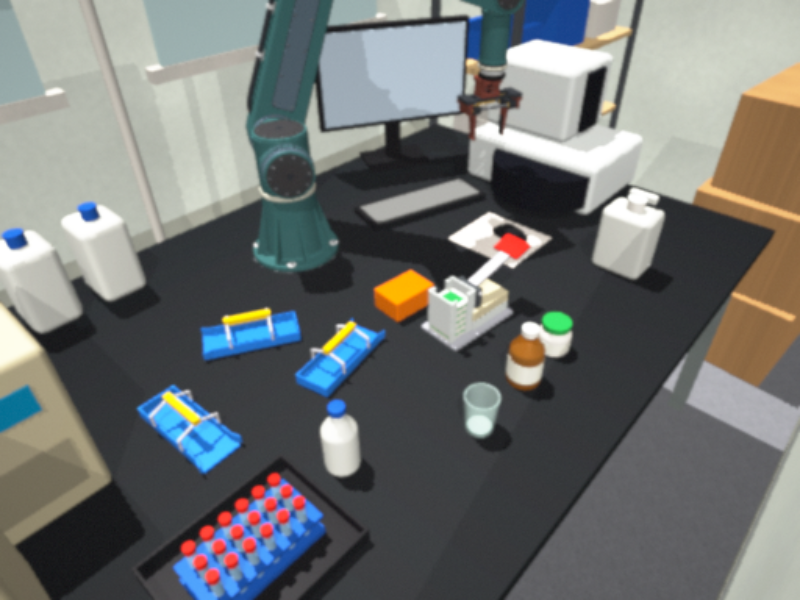

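The top view shows three lookalike blue carriers, in 800-px coordinates: A at (490,345), B at (540,447) and C at (655,377). Image left is robot left, so A is the one meant. The dispenser is at (345,285) with its red pad at (268,272), and the outlet faces right. Next is a close crop to check A, with measurements.

```bash
python3 - <<'E'
from h import *
a=load('top'); P=pts(a); hsv=cv2.cvtColor(a['frame'],cv2.COLOR_BGR2HSV)
cv2.imwrite('pics/3.png',cv2.resize(a['frame'][150:250,150:360],None,fx=3.8,fy=3.8,interpolation=cv2.INTER_CUBIC))
def comp(lo,hi,box):
    m=cv2.inRange(hsv,lo,hi); k=np.zeros_like(m); u0,v0,u1,v1=box; k[v0:v1,u0:u1]=m[v0:v1,u0:u1]; return k
def rep(n,k,h):
    v,u=np.nonzero(k); W=np.array([ray(a,x,y,h) for x,y in zip(u,v)])[:,:2].astype(np.float32)
    (c,s,ang)=cv2.minAreaRect(W); bx=cv2.boxPoints((c,s,ang))
    z=P[v,u,2]; print(n,len(u),'c',np.round(c,4),'size',np.round(s,3),'ang',round(ang,1),'depthmed',np.round(np.median(P[v,u],0),3),'\n',np.round(bx,3).tolist())
box=(275,195,355,245)
rep('yellow',comp((20,100,120),(35,255,255),box),0.069)
rep('blue',comp((95,120,60),(125,255,255),box),0.018)
rep('red',comp((0,150,100),(8,255,255),(150,150,190,200)),0.15)
rep('green',comp((45,100,80),(80,255,255),(220,160,260,200)),0.1)
# dispenser: points between z 4..12 mm (deck)
box=P[160:210,185:262]; z=box[...,2]
for lo,hi in((.004,.014),(.11,.13)):
    m=(z>lo)&(z<hi); W=box[m][:,:2].astype(np.float32); r=cv2.minAreaRect(W); print(lo,m.sum(),np.round(r[0],3),np.round(r[1],3),r[2],np.round(cv2.boxPoints(r),3).tolist())
print('table z',np.median(P[220:240,240:260,2]))
E
```

```text
yellow 70 c [ 0.4298 -0.2221] size [0.007 0.092] ang 11.2 depthmed [ 0.43  -0.221  0.069] 
 [[0.4169999957084656, -0.17800000309944153], [0.4350000023841858, -0.2680000066757202], [0.44200000166893005, -0.2669999897480011], [0.42399999499320984, -0.17599999904632568]]
blue 1461 c [ 0.43  -0.223] size [0.095 0.219] ang 11.2 depthmed [ 0.428 -0.219  0.006] 
 [[0.3619999885559082, -0.125], [0.40400001406669617, -0.3400000035762787], [0.49799999594688416, -0.32100000977516174], [0.4560000002384186, -0.10599999874830246]]
red 488 c [0.5675 0.204 ] size [0.06  0.074] ang 84.3 depthmed [0.569 0.207 0.15 ] 
 [[0.527999997138977, 0.17800000309944153], [0.6010000109672546, 0.17000000178813934], [0.6069999933242798, 0.23000000417232513], [0.5339999794960022, 0.23800000548362732]]
green 138 c [0.5483 0.0035] size [0.035 0.035] ang 81.9 depthmed [0.548 0.003 0.098] 
 [[0.5289999842643738, -0.012000000104308128], [0.5630000233650208, -0.01600000075995922], [0.5680000185966492, 0.01899999938905239], [0.5339999794960022, 0.023000000044703484]]
0.004 562 [0.553 0.067] [0.251 0.162] 88.70722198486328 [[0.4690000116825104, -0.05700000002980232], [0.6309999823570251, -0.05999999865889549], [0.6370000243186951, 0.1899999976158142], [0.4740000069141388, 0.1940000057220459]]
0.11 384 [0.557 0.066] [0.2  0.07] 83.6009750366211 [[0.5109999775886536, -0.028999999165534973], [0.5799999833106995, -0.03700000047683716], [0.6029999852180481, 0.16099999845027924], [0.5329999923706055, 0.16899999976158142]]
table z 0.05491502187363073
```

View pics/3.png

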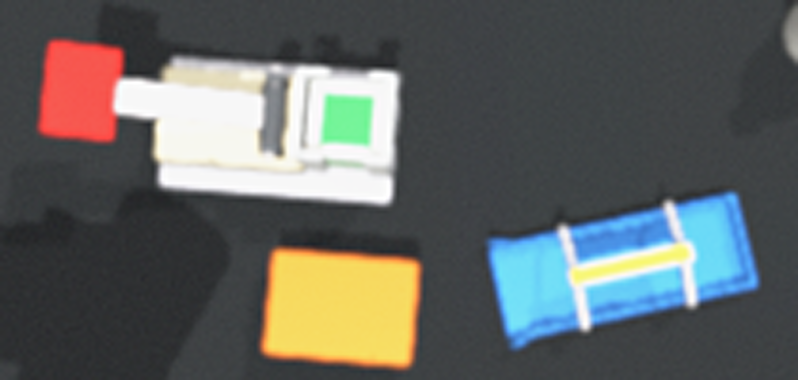

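The crop shows carrier A with its flared open mouth at its left end, towards the dispenser, and its closed end at the right. The yellow bar is centred at (0.430, -0.222), with its y axis turned +11.2°. The dispenser's y axis is turned about -5.7°, the outlet is near (0.545, -0.032), and the carrier grip should go to about (0.534, -0.140). I'll start moving, turning the tool first.

```bash
python3 -m pendant '[[0,0,0,0.058,0],[0,0,0,0.058,0],[0,0,0,0.058,0],[0,0,0,0.058,0],[0,0,0,0.058,0]]' >/dev/null
python3 -m pendant '[[0,0,0,0.058,0],[0,0,0,0.058,0],[0,0,0,0.058,0],[0,1,0,0,0],[0,1,0,0,0]]'
python3 -m pendant '[[-1,0,0,0,0],[-1,0,0,0,0],[-1,0,0,0,0],[-1,0,0,0,0],[-1,0,0,0,0]]'
python3 -m pendant '[[-1,0,0,0,0],[-1,0,0,0,0],[-1,0,0,0,0],[-1,0,0,0,0],[-1,0,0,0,0]]'
python3 -m pendant '[[-1,0,0,0,0],[-1,0,0,0,0],[-1,0,0,0,0],[-1,0,0,0,0],[0,0,0,0,0]]'
```

```text
time_s: 0.93
eef_pos: [0.3153, 0.5657, 0.2224]
eef_rot: [-0.0, 0.635, 0.772, -0.001]
ft_force: [0.5, 0.7, 0.6]
opening: 0.0879
gripper_force: 0.0
time_s: 1.35
eef_pos: [0.3543, 0.3676, 0.222]
eef_rot: [-0.0, 0.636, 0.772, -0.001]
ft_force: [1.3, -0.4, -0.4]
opening: 0.0879
gripper_force: 0.0
time_s: 1.77
eef_pos: [0.3921, 0.1714, 0.2225]
eef_rot: [-0.0, 0.636, 0.772, -0.0]
ft_force: [0.4, 0.2, -0.1]
opening: 0.0879
gripper_force: 0.0
time_s: 2.18
eef_pos: [0.4246, 0.0099, 0.2229]
eef_rot: [0.002, 0.639, 0.769, -0.001]
ft_force: [1.3, -0.0, -0.5]
opening: 0.0878
gripper_force: 0.0
```

```bash
cat >> h.py <<'E'
from scipy.spatial.transform import Rotation as Ro
def go(t):
    "shift to world point t in tool axes, units of 40 mm"
    s=robot.sense(); w,x,y,z=s['eef_rot']; R=Ro.from_quat([x,y,z,w]).as_matrix()
    print('at',np.round(s['eef_pos'],4),'yawy',round(np.degrees(np.arctan2(R[1,1],R[0,1])),2),'units',np.round(R.T@(np.array(t)-s['eef_pos'])/.04,3))
E
python3 - <<'E'
from h import *
c=cap('wrist'); cv2.imwrite('pics/4.png',cv2.resize(c['frame'],(800,600)))
go((.430,-.222,.2)); T=np.linalg.inv(c['world_to_cam']);print(np.round(T,3))
E
```

```text
at [0.4236 0.0128 0.2227] yawy 10.59 units [-5.8   -0.922  0.571]
[[ 0.983 -0.178 -0.046  0.412]
 [ 0.184  0.952  0.243  0.074]
 [ 0.001 -0.247  0.969  0.385]
 [ 0.     0.     0.     1.   ]]
```

View pics/4.png

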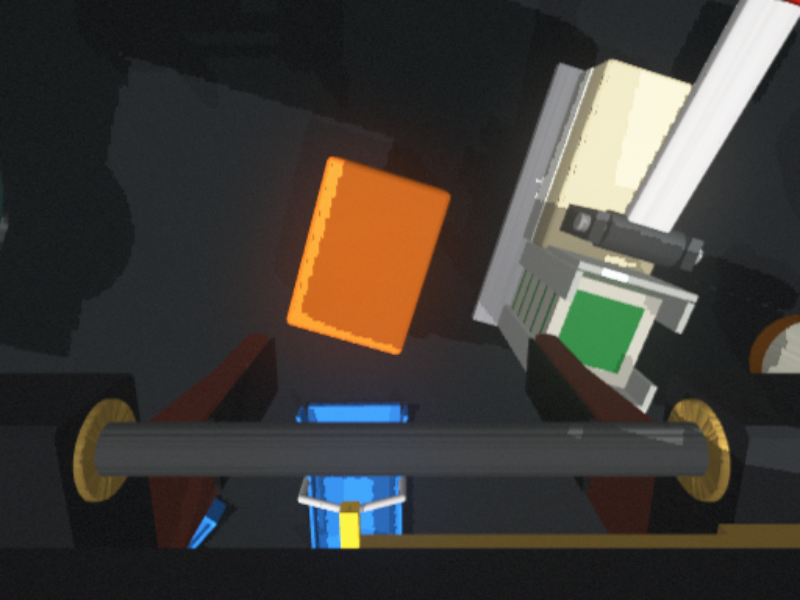

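The wrist view shows the carrier below at (355,480), ahead of the fingers, with the dispenser deck corner at (480,315). I'll move over the bar, go down and grip.

```bash
python3 -m pendant '[[-1,-0.2,0,0,0],[-1,-0.2,0,0,0],[-1,-0.2,0,0,0],[-1,-0.2,0,0,0],[-1,-0.12,0,0,0]]' >/dev/null
python3 -m pendant '[[-0.8,0,0,-0.005,0],[0,0,1,0,0],[0,0,1,0,0],[0,0,0.5,0,0],[0,0,0,0,0]]'
python3 - <<'E'
from h import *
go((.430,-.222,.043))
E
```

```text
time_s: 3.07
eef_pos: [0.4278, -0.2152, 0.1185]
eef_rot: [-0.005, 0.632, 0.775, -0.0]
ft_force: [-0.6, 0.4, 0.2]
opening: 0.0877
gripper_force: 0.0
at [ 0.4278 -0.2152  0.1185] yawy 11.59 units [-0.192  0.031  1.886]
```

```bash
python3 -m pendant '[[-0.18,0,0.6,0,0],[0,0.03,0.6,0,0],[0,0,0.5,0,0],[0,0,0.2,0,0],[0,0,0,0,0]]' 
python3 -m pendant '[[0,0,0,0,1],[0,0,0,0,1],[0,0,0,0,1],[0,0,0,0,1],[0,0,0,0,1]]' 25
python3 -m pendant '[[0,0,0,0,1],[0,0,0,0,1],[0,0,0,0,1],[0,0,0,0,1],[0,0,0,0,1]]'
```

```text
time_s: 3.48
eef_pos: [0.4332, -0.2241, 0.0461]
eef_rot: [-0.001, 0.632, 0.775, -0.0]
ft_force: [0.6, -0.1, 0.3]
opening: 0.0876
gripper_force: 0.0
time_s: 3.9
eef_pos: [0.434, -0.2257, 0.0475]
eef_rot: [0.001, 0.632, 0.775, 0.0]
ft_force: [-0.4, -0.2, -0.2]
opening: 0.0576
gripper_force: 0.0
time_s: 4.32
eef_pos: [0.4334, -0.2254, 0.0466]
eef_rot: [-0.0, 0.632, 0.775, -0.0]
ft_force: [-0.0, 0.3, -0.2]
opening: 0.0247
gripper_force: 0.0
```

```bash
python3 -m pendant '[[0,0,0,0,1],[0,0,0,0,1],[0,0,0,0,1],[0,0,0,0,1],[0,0,0,0,1]]'
python3 -m pendant '[[0,0,-0.3,0,1],[0,0,-0.5,0,1],[0,0,-0.2,0.048,1],[0,0,0,0.048,1],[0,0,0,0.048,1]]'
python3 - <<'E'
from h import *
y=np.array([np.sin(np.radians(5.7)),np.cos(np.radians(5.7))]);o=np.array([.5447,-.0323])
go((*(o-y*.130),.085))
E
```

```text
time_s: 4.73
eef_pos: [0.4328, -0.2251, 0.0465]
eef_rot: [-0.001, 0.632, 0.775, -0.0]
ft_force: [-2.9, -1.5, 0.9]
opening: 0.0137
gripper_force: 25.0
time_s: 5.15
eef_pos: [0.4344, -0.2255, 0.087]
eef_rot: [0.001, 0.743, 0.669, 0.001]
ft_force: [0.5, -0.1, -6.7]
opening: 0.0139
gripper_force: 25.0
at [ 0.4344 -0.2255  0.087 ] yawy -6.02 units [1.843 2.253 0.054]
```

```bash
python3 -m pendant '[[0,0.7,0,0,1],[0.6,0.7,0,0,1],[0.6,0.5,0,0,1],[0.6,0.35,0,0,1],[0,0,0,0,1]]'
python3 -m pendant '[[0,0,0.3,0,1],[0,0,0.3,0,1],[0,0,0,0,1],[0,0,0,0,1]]'
python3 - <<'E'
from h import *
c=cap('wrist'); cv2.imwrite('pics/5.png',cv2.resize(c['frame'],(800,600)))
go((.534,-.140,.05)); T=np.linalg.inv(c['world_to_cam']);print(np.round(T,3))
E
```

```text
time_s: 5.57
eef_pos: [0.5339, -0.159, 0.0862]
eef_rot: [0.0, 0.741, 0.672, 0.002]
ft_force: [-0.1, 0.3, -5.8]
opening: 0.0139
gripper_force: 25.0
time_s: 5.9
eef_pos: [0.5292, -0.1622, 0.0617]
eef_rot: [-0.001, 0.742, 0.671, -0.0]
ft_force: [0.6, -0.5, -5.7]
opening: 0.0142
gripper_force: 25.0
at [ 0.5299 -0.1626  0.0623] yawy -5.74 units [0.573 0.047 0.308]
[[ 0.995  0.097  0.027  0.536]
 [-0.1    0.965  0.241 -0.098]
 [-0.002 -0.243  0.97   0.224]
 [ 0.     0.     0.     1.   ]]
```

View pics/5.png

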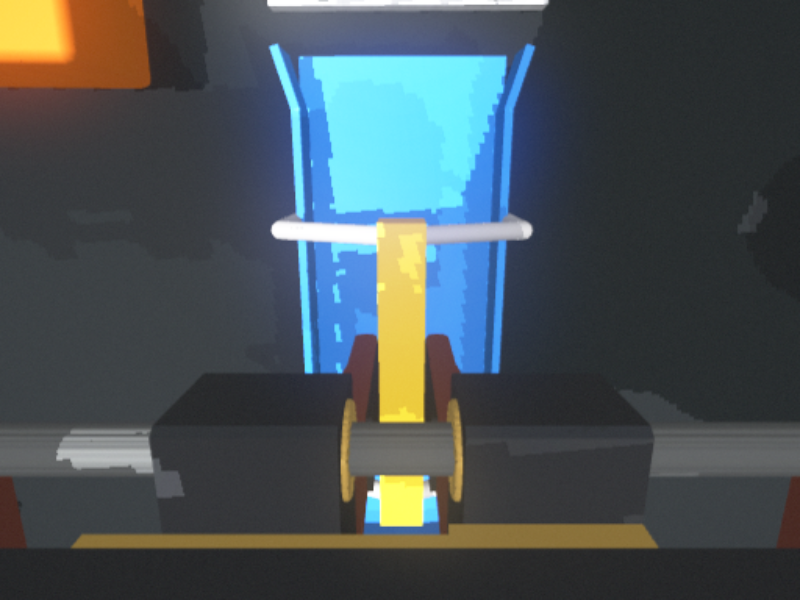

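The wrist view shows the mouth's floor edge at row 57, columns 300–506. The deck edge is just above it at row 8, columns 268–547, nearly parallel. Now to compute the remaining offset.

```bash
python3 - <<'E'
from h import *
c=load('wrist'); f=c['frame'].astype(int)
g=f.min(2)
for v in range(0,9): 
    u=np.nonzero(g[v,150:370]>150)[0]; print(v,(u.min()+150,u.max()+150,len(u)) if len(u) else None)
print([ [int(g[v,u]) for v in range(8)] for u in (180,210,240,260,290,320,340)])
hsv=cv2.cvtColor(c['frame'],cv2.COLOR_BGR2HSV); m=cv2.inRange(hsv,(90,120,150),(125,255,255))
for u in (205,230,260,290,315): print(u,np.nonzero(m[20:60,u])[0][0]+20)
for v in (40,45,50): uu=np.nonzero(m[v,150:370])[0]+150; print(v,uu.min(),uu.max())
def P(u,v,h): return ray(c,u*.64-.18,v*.64-.18,h)
ml,mr=P(300,57,.0215),P(506,57,.0215); dl,dr=P(269,7,.008),P(546,7,.008)
print('mouth',ml,mr,np.linalg.norm(mr-ml),'deck',dl,dr,np.linalg.norm(dr-dl))
for a,b in((ml,mr),(dl,dr)): print(np.degrees(np.arctan2(*(b-a)[1::-1])))
E
```

```text
0 (np.int64(171), np.int64(350), 180)
1 (np.int64(171), np.int64(350), 180)
2 (np.int64(171), np.int64(349), 179)
3 (np.int64(171), np.int64(296), 126)
4 (np.int64(177), np.int64(234), 49)
5 (np.int64(174), np.int64(246), 54)
6 None
7 None
8 None
[[255, 255, 255, 248, 152, 152, 145, 118], [254, 255, 255, 223, 145, 154, 144, 117], [255, 255, 255, 224, 150, 148, 134, 99], [242, 255, 254, 184, 146, 147, 135, 105], [240, 254, 254, 180, 144, 142, 123, 89], [237, 254, 253, 135, 135, 135, 112, 76], [255, 255, 253, 135, 133, 132, 105, 61]]
205 35
230 35
260 35
290 35
315 35
40 175 338
45 177 336
50 179 335
mouth [ 0.50153296 -0.0529489   0.0215    ] [ 0.57882844 -0.06077474  0.0215    ] 0.07769063851820937 deck [ 0.48981489 -0.03078044  0.008     ] [ 0.59822111 -0.04177665  0.008     ] 0.1089624949277006
-5.781254242571989
-5.791998207103924
```

The mouth is already square to the deck edge within 0.2°. It needs about 17 mm forward to leave a 4 mm gap, and 1.7 mm sideways.

```bash
python3 -m pendant '[[0.2,0.04,0,0,1],[0.22,0,0,0,1],[0,0,0.2,0,1],[0,0,0.1,0,1],[0,0,0,0,1]]'
python3 -m pendant '[[0,0,0.08,0,1],[0,0,0,0,1],[0,0,0,0,1]]'
python3 - <<'E'
from h import *
c=cap('wrist'); cv2.imwrite('pics/6.png',cv2.resize(c['frame'][:250],None,fx=1.56,fy=1.56)); go((.534,-.140,.0465))
E
```

```text
time_s: 6.37
eef_pos: [0.5327, -0.1456, 0.0497]
eef_rot: [-0.001, 0.741, 0.671, -0.0]
ft_force: [-0.9, -0.2, -5.3]
opening: 0.0139
gripper_force: 25.0
time_s: 6.62
eef_pos: [0.5335, -0.1465, 0.0474]
eef_rot: [0.0, 0.742, 0.671, -0.0]
ft_force: [-0.3, 0.1, -4.8]
opening: 0.0139
gripper_force: 25.0
at [ 0.5335 -0.1465  0.0475] yawy -5.73 units [ 0.162 -0.005  0.025]
```

View pics/6.png

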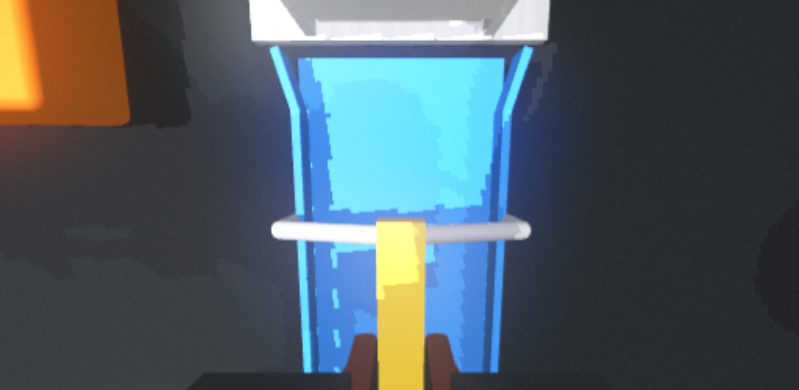

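The mouth edge is at row 58 and the deck edge at row 41, so the gap is about 6.5 mm. Both are centred near column 401. I'll go 3 mm closer, lower, and release.

```bash
python3 -m pendant '[[0.08,0,0,0,1],[0,0,0.04,0,1],[0,0,0.02,0,1],[0,0,0,0,1],[0,0,0,0,1]]'
python3 -m pendant '[[0,0,0,0,0.85],[0,0,0,0,0.7],[0,0,0,0,0.6],[0,0,0,0,0.5],[0,0,0,0,0.5]]'
python3 -m pendant '[[0,0,0,0,0.5],[0,0,0,0,0.5],[0,0,0,0,0.5]]'
python3 - <<'E'
from h import *
c=cap('wrist'); cv2.imwrite('pics/7.png',cv2.resize(c['frame'][:250],None,fx=1.56,fy=1.56)); go((.534,-.140,.0465))
E
```

```text
time_s: 7.08
eef_pos: [0.5341, -0.1427, 0.0469]
eef_rot: [0.0, 0.742, 0.671, 0.0]
ft_force: [-4.5, 2.4, 13.3]
opening: 0.0138
gripper_force: 25.0
time_s: 7.5
eef_pos: [0.5341, -0.1431, 0.0452]
eef_rot: [0.0, 0.742, 0.671, 0.0]
ft_force: [-0.0, -0.5, 0.6]
opening: 0.0371
gripper_force: 0.0
time_s: 7.75
eef_pos: [0.5338, -0.143, 0.045]
eef_rot: [-0.0, 0.742, 0.671, -0.0]
ft_force: [0.7, 0.1, 1.0]
opening: 0.0437
gripper_force: 0.0
at [ 0.5338 -0.143   0.045 ] yawy -5.73 units [ 0.075 -0.002 -0.039]
```

View pics/7.png

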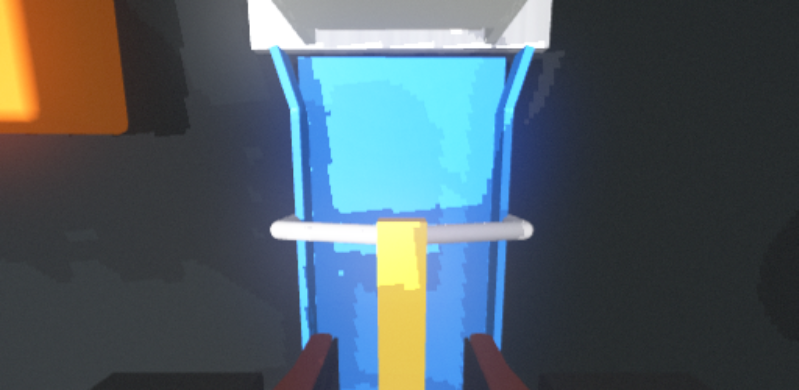

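The gap is now about 3 mm, centred and square, and the carrier is released. Next I'll lift, close the fingers, and go over to the lever pad.

```bash
python3 -m pendant '[[0,0,-0.5,0,0.5],[0,0,-1,0,0.5],[0,0,-1,0,1],[0,0,-1,0,1],[0,0,-1,0,1]]'
python3 -m pendant '[[0,0,-0.4,0,1],[0.9,0,0,0,1],[1,0,0,0,1],[1,0,0,0,1],[1,0,0,0,1]]' >/dev/null
python3 -m pendant '[[1,0,0,0,1],[1,0,0,0,1],[1,0,0,0,1],[1,0,0,0,1],[0.8,0,0,0,1]]'
python3 -m pendant '[[0,0,0.5,0,1],[0,0,0.5,0,1],[0,0,0.5,0,1],[0,0,0.2,0,1],[0,0,0,0,1]]'
python3 - <<'E'
from h import *
go((.5685,.206,.15))
a=cap('top')
hsv=cv2.cvtColor(a['frame'],cv2.COLOR_BGR2HSV)
c=cap('scene')['frame'][120:250,180:360]; cv2.imwrite('pics/8.png',cv2.resize(c,None,fx=4.2,fy=4.2))
E
```

```text
time_s: 8.22
eef_pos: [0.5333, -0.1428, 0.2268]
eef_rot: [-0.0, 0.742, 0.671, -0.0]
ft_force: [0.1, -0.6, 0.3]
opening: 0.0272
gripper_force: 0.0
time_s: 9.05
eef_pos: [0.5682, 0.2062, 0.2409]
eef_rot: [-0.0, 0.741, 0.671, 0.0]
ft_force: [1.0, 0.4, -0.7]
opening: 0.0007
gripper_force: 0.0
time_s: 9.47
eef_pos: [0.5666, 0.2029, 0.1707]
eef_rot: [-0.001, 0.741, 0.671, -0.002]
ft_force: [-0.2, 0.5, -0.6]
opening: 0.0004
gripper_force: 0.0
at [0.5666 0.2029 0.1707] yawy -5.72 units [0.083 0.041 0.518]
```

View pics/8.png

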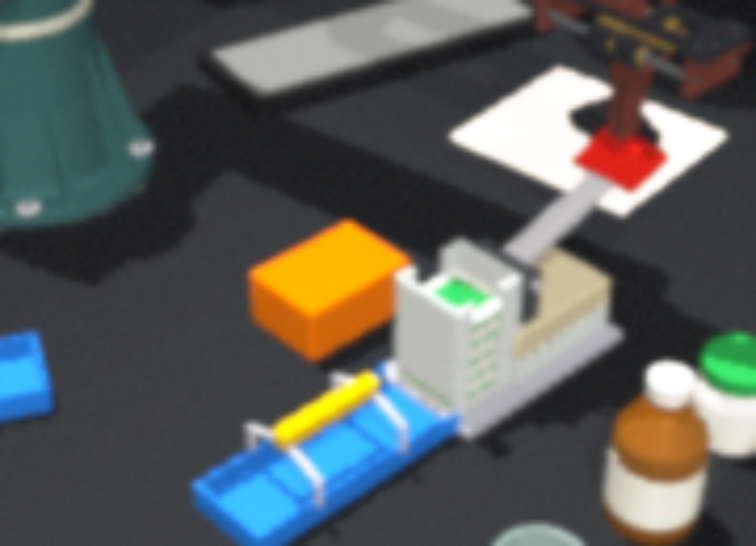

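The carrier stands against the outlet at about (330,440), and the closed fingers are just above the red pad at (622,155). First press.

```bash
python3 -m pendant '[[0,0,0.4,0,1],[0,0,0.15,0,1],[0,0,0.15,0,1],[0,0,0.2,0,1],[0,0,0.2,0,1]]'
python3 -m pendant '[[0,0,0.2,0,1],[0,0,0.2,0,1],[0,0,0.2,0,1],[0,0,0.2,0,1],[0,0,0.2,0,1]]'
python3 -m pendant '[[0,0,0.2,0,1],[0,0,0.2,0,1],[0,0,0.1,0,1],[0,0,0,0,1],[0,0,0,0,1]]'
```

```text
time_s: 9.98
eef_pos: [0.5706, 0.2049, 0.1315]
eef_rot: [0.0, 0.742, 0.671, 0.003]
ft_force: [-0.4, 5.2, 9.7]
opening: 0.0008
gripper_force: 4.5
time_s: 10.4
eef_pos: [0.5711, 0.2058, 0.0918]
eef_rot: [0.0, 0.742, 0.671, 0.004]
ft_force: [-1.4, 6.3, 11.7]
opening: 0.0003
gripper_force: 5.9
time_s: 10.82
eef_pos: [0.5708, 0.2034, 0.0714]
eef_rot: [0.001, 0.742, 0.671, 0.002]
ft_force: [0.0, -0.9, 9.9]
opening: 0.0004
gripper_force: 4.5
```

```bash
python3 -m pendant '[[0,0,0.08,0,1],[0,0,0,0,1],[0,0,0,0,1]]'; python3 -m pendant '[[0,0,0.05,0,1],[0,0,0,0,1],[0,0,0,0,1]]'
```

```text
time_s: 11.07
eef_pos: [0.571, 0.2032, 0.0703]
eef_rot: [0.002, 0.742, 0.671, 0.002]
ft_force: [-5.1, -2.0, 26.1]
opening: 0.0004
gripper_force: 11.9
time_s: 11.32
eef_pos: [0.5711, 0.2032, 0.0698]
eef_rot: [0.002, 0.741, 0.671, 0.002]
ft_force: [-8.4, -4.0, 37.5]
opening: 0.0006
gripper_force: 17.5
```

The firm stop is reached (37 N at z = 0.070). Release, then look.

```bash
python3 -m pendant '[[0,0,-0.25,0,1],[0,0,-0.3,0,1],[0,0,-0.3,0,1],[0,0,-0.3,0,1],[0,0,-0.3,0,1]]'
python3 -m pendant '[[0,0,-0.3,0,1],[0,0,-0.3,0,1],[0,0,-0.3,0,1],[0,0,-0.3,0,1],[0,0,-0.08,0,1]]'
python3 -m pendant '[[0,0,0,0,1],[0,0,0,0,1],[0,0,0,0,1],[0,0,0,0,1],[0,0,0,0,1]]'
python3 - <<'E'
from h import *
c=cap('scene')['frame'][120:250,180:360]; cv2.imwrite('pics/9.png',cv2.resize(c,None,fx=4.2,fy=4.2))
E
```

```text
time_s: 11.73
eef_pos: [0.5692, 0.2027, 0.1235]
eef_rot: [0.001, 0.741, 0.671, 0.0]
ft_force: [1.2, -0.9, 2.2]
opening: 0.0005
gripper_force: 1.1
time_s: 12.15
eef_pos: [0.5687, 0.2029, 0.1747]
eef_rot: [0.0, 0.742, 0.671, 0.0]
ft_force: [0.4, -0.0, 0.4]
opening: 0.0006
gripper_force: 0.0
time_s: 12.57
eef_pos: [0.568, 0.2031, 0.1722]
eef_rot: [-0.0, 0.742, 0.671, -0.001]
ft_force: [0.2, 0.3, 0.7]
opening: 0.0003
gripper_force: 0.0
```

View pics/9.png

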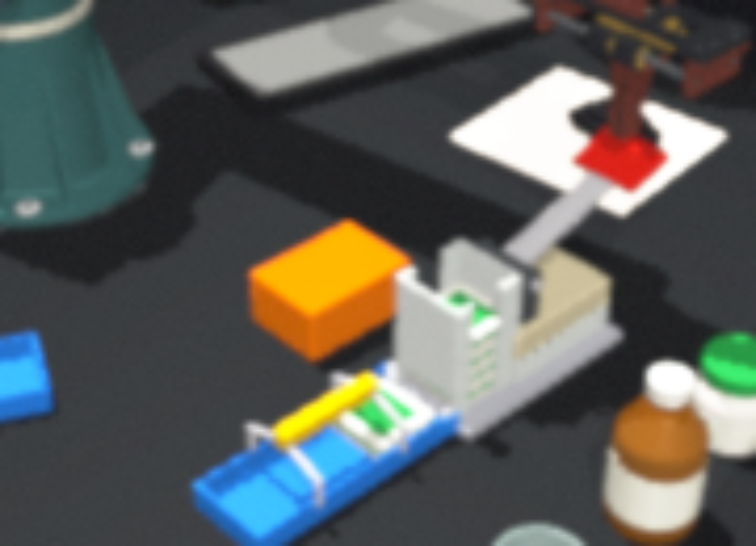

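Cassette 1 lies flat in the carrier at (390,415), the stack has dropped by one, and the carrier has not moved. Second press.

```bash
python3 -m pendant '[[0,0,0.4,0,1],[0,0,0.15,0,1],[0,0,0.15,0,1],[0,0,0.2,0,1],[0,0,0.2,0,1]]' >/dev/null
python3 -m pendant '[[0,0,0.2,0,1],[0,0,0.2,0,1],[0,0,0.2,0,1],[0,0,0.2,0,1],[0,0,0.2,0,1]]' >/dev/null
python3 -m pendant '[[0,0,0.2,0,1],[0,0,0.2,0,1],[0,0,0.1,0,1],[0,0,0.08,0,1],[0,0,0,0,1]]'
python3 -m pendant '[[0,0,0.05,0,1],[0,0,0,0,1],[0,0,0,0,1]]'
```

```text
time_s: 13.87
eef_pos: [0.57, 0.2031, 0.0699]
eef_rot: [0.001, 0.741, 0.671, 0.001]
ft_force: [-7.3, -3.3, 34.4]
opening: 0.0006
gripper_force: 15.8
time_s: 14.12
eef_pos: [0.57, 0.2031, 0.0695]
eef_rot: [0.002, 0.741, 0.671, 0.001]
ft_force: [-10.6, -4.4, 45.0]
opening: 0.0005
gripper_force: 21.2
```

```bash
python3 -m pendant '[[0,0,-0.25,0,1],[0,0,-0.3,0,1],[0,0,-0.3,0,1],[0,0,-0.3,0,1],[0,0,-0.3,0,1]]' >/dev/null
python3 -m pendant '[[0,0,-0.3,0,1],[0,0,-0.3,0,1],[0,0,-0.3,0,1],[0,0,-0.3,0,1],[0,0,-0.08,0,1]]'
python3 -m pendant '[[0,0,0,0,1],[0,0,0,0,1],[0,0,0,0,1],[0,0,0,0,1],[0,0,0,0,1]]'
cat > chk.py <<'E'
from h import *
a=cap('top'); hsv=cv2.cvtColor(a['frame'],cv2.COLOR_BGR2HSV)
y=np.array([np.sin(np.radians(5.79)),np.cos(np.radians(5.79))]);x=np.array([y[1],-y[0]]);o=np.array([.5440,-.0363])
def rep(n,m,h,box):
    k=np.zeros_like(m);u0,v0,u1,v1=box;k[v0:v1,u0:u1]=m[v0:v1,u0:u1]
    vv,uu=np.nonzero(k);W=np.array([ray(a,u,v,h)[:2] for u,v in zip(uu,vv)])-o
    X,Y=W@x,W@y; print(n,len(uu),'x %.4f y %.4f..%.4f'%(X.mean(),Y.min(),Y.max()), 'ang',cv2.minAreaRect(np.c_[X,Y].astype(np.float32))[2])
rep('bar',cv2.inRange(hsv,(20,100,120),(35,255,255)),.069,(255,160,360,215))
rep('blue',cv2.inRange(hsv,(95,120,60),(125,255,255)),.018,(250,160,340,210))
rep('green',cv2.inRange(hsv,(45,100,80),(80,255,255)),.024,(255,160,340,210))
E
python3 chk.py
```

```text
time_s: 14.95
eef_pos: [0.5685, 0.2027, 0.1744]
eef_rot: [0.0, 0.742, 0.671, -0.0]
ft_force: [0.4, 0.1, 0.4]
opening: 0.0007
gripper_force: 0.0
time_s: 15.37
eef_pos: [0.568, 0.2031, 0.1722]
eef_rot: [-0.0, 0.742, 0.671, -0.001]
ft_force: [0.2, 0.1, -0.2]
opening: 0.0003
gripper_force: 0.0
bar 127 x 0.0008 y -0.1490..-0.0524 ang 88.12703704833984
blue 595 x 0.0029 y -0.2138..0.0011 ang 1.2813979387283325
green 124 x -0.0025 y -0.1198..-0.0270 ang 1.307401418685913
```

The carrier is still in place, centred at x ≈ 1 mm with its closed end at -0.214. Two cassette labels are in its channel. Third press.

```bash
python3 -m pendant '[[0,0,0.4,0,1],[0,0,0.15,0,1],[0,0,0.15,0,1],[0,0,0.2,0,1],[0,0,0.2,0,1]]' >/dev/null
python3 -m pendant '[[0,0,0.2,0,1],[0,0,0.2,0,1],[0,0,0.2,0,1],[0,0,0.2,0,1],[0,0,0.2,0,1]]' >/dev/null
python3 -m pendant '[[0,0,0.2,0,1],[0,0,0.2,0,1],[0,0,0.1,0,1],[0,0,0.08,0,1],[0,0,0.02,0,1]]'
python3 -m pendant '[[0,0,0,0,1],[0,0,-0.25,0,1],[0,0,-0.3,0,1],[0,0,-0.3,0,1],[0,0,-0.3,0,1]]' >/dev/null
python3 -m pendant '[[0,0,-0.3,0,1],[0,0,-0.3,0,1],[0,0,-0.3,0,1],[0,0,-0.3,0,1],[0,0,-0.3,0,1]]'
python3 -m pendant '[[0,0,-0.5,0,1],[0,0,-0.5,0,1],[0,0,0,0,1],[0,0,0,0,1],[0,0,0,0,1]]'
python3 chk.py; python3 - <<'E'
from h import *
c=cap('scene')['frame'][120:250,180:360]; cv2.imwrite('pics/10.png',cv2.resize(c,None,fx=4.2,fy=4.2))
E
```

```text
time_s: 16.67
eef_pos: [0.57, 0.203, 0.0696]
eef_rot: [0.001, 0.741, 0.671, 0.001]
ft_force: [-10.4, -4.0, 43.1]
opening: 0.0004
gripper_force: 20.4
time_s: 17.5
eef_pos: [0.5673, 0.2023, 0.1712]
eef_rot: [-0.0, 0.742, 0.671, -0.002]
ft_force: [0.4, -0.4, 0.6]
opening: 0.0003
gripper_force: 0.0
time_s: 17.92
eef_pos: [0.5675, 0.2027, 0.2099]
eef_rot: [-0.0, 0.742, 0.671, -0.001]
ft_force: [-0.2, 0.7, -0.2]
opening: 0.0005
gripper_force: 0.0
bar 142 x 0.0010 y -0.1525..-0.0524 ang 89.70655822753906
blue 480 x 0.0023 y -0.2138..0.0011 ang 1.2813979387283325
green 184 x -0.0015 y -0.1804..-0.0270 ang 89.52169036865234
```

View pics/10.png

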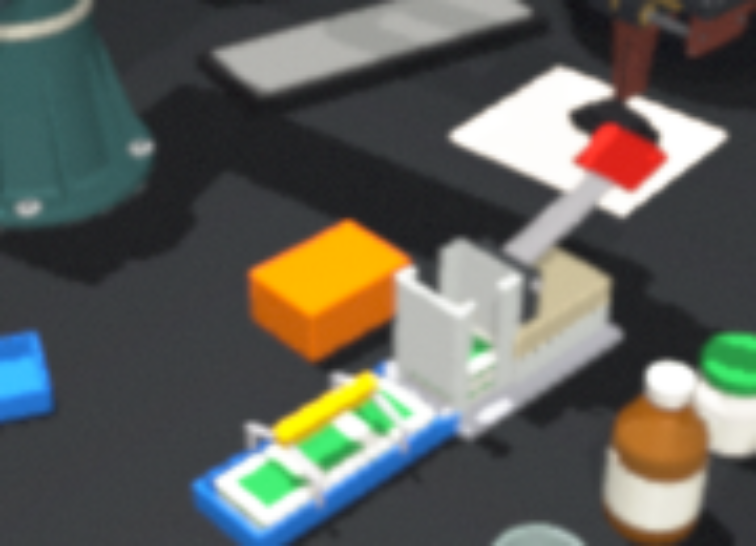

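All three cassettes lie flat in the carrier, at (268,485), (335,445) and (395,410). The lever is up, the remaining cassettes are in the tower, and the gripper is clear.

```bash
python3 -c "
from station import robot
print(robot.hand_in())"
```

```text
the job is handed in; nothing more can be done
None
```

I handed the job in at about 18 s of the 61 s allowed, without a verdict shown: the carrier stands released at the outlet with three cassettes lying flat in it, the lever is up after exactly three full strokes, the rest are still in the magazine, and nothing else on the bench was touched.

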